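# Seat a drill chuck's taper shank in its sleeve and rack the pair

## Robot

A 6-joint arm with a two-finger parallel gripper is mounted at the origin on the work surface. World frame = base frame: x ahead of the robot, y to its left, z up, the work surface at z = 0. Lengths are in m, angles in rad, forces in N, time in s.
With the tool pointing down it reaches from about 0.4 to 0.925 m from the base axis. Payload 12.5 kg.
Tool frame: the origin (TCP) lies at the very end of the fingers, on their centre line; the grasp point (between the pads) lies 19 mm behind it; z points along the fingers, y is the line along which they close (so a half turn about z gives the same grasp; the last joint's range is limited). The gripper opens to 95 mm and grips with 3 to 60 N. Pads are 20 mm wide; open, the fingers measure 119 mm over their backs; the gripper's body (75 mm by 180 mm) begins 59 mm behind the grasp point.
Start: joints at [-0.106, 0.491, 1.559, -0, 1.092, -0.106], TCP at [0.625, 0, 0.215] pointing down, gripper open.
Joint ranges: [-3.1, 3.1], [-0.84, 2.19], [0.05, 2.79], [-1.13, 4.28], [0.06, 2.93], [-2.69, 2.69]. Speed limits (rad/s): [2.22, 2.22, 2.79, 3.14, 3.14, 3.14].

## Interface

Orientations are given as a unit quaternion [w, x, y, z].
In Python, from plant import ctrl gives the robot as it stands.
- The arm moves only by the tool step_arm, never from a script. Its argument "rows" is a list of rows, each a list of 3 entries, a list of its own where there are three numbers: the finger opening in mm, from 0 to 95.1, then the shift along the tool's x, y, z in mm, then the turn about the tool's z in rad. In form: [[fingers, [dx, dy, dz], yaw], ...]. A call has 1 to 20 rows; each row shifts and turns the commanded pose from where the row before left it, along the tool's axes as they then stand; what a row does not reach is not made up. A row lasts 1/10 s, in which the tool goes at most 50 mm and 8.59 degrees, less where a joint would pass 70% of its speed; a pose out of reach is approached as far as the arm can. A call with a gripper value outside its range is refused whole. The fingers move at their own pace and stop on an object; the grip force is fixed at half the most. Time passes only in rows, so rows that do not move let the fingers close. It gives the time, the measured TCP pose, the force, the opening and the grip force at its end, in the units of the state.
- ctrl.read_state(): the state, without advancing time (a new reading comes with each control period).
- ctrl.read_camera(name): name is "scene" or "side" or "wrist"; returns a dict with "frame" (384x512x3 uint8, red, green, blue), "intrinsics" (3x3 intrinsics, pixels), "T" (4x4, takes a point from camera to world coordinates). Camera axes: x right, y up, looking along -z (the intrinsics and any distortion apply to the point x, -y, -z); pixel columns grow to the right and rows downward; lengths in m; the calibration is good to about 2 mm. A picture is of the moment at which its call begins. There is no depth.
- ctrl.sign_off(): hands the job in; it is judged then, once.
The state is a dict: "clock": time; "joint_positions": joint angles; "joint_velocities": joint speeds; "tau": joint torques, N m; "position": TCP position; "tool_rot": TCP orientation; "ft_force": force on the tool from outside, world axes, zero at the start; "moment": the same for the moment, N m; "opening": finger opening in m; "grip_force": force on a finger pad.
Only numpy, scipy, OpenCV 4.12 (cv2) and the standard library are available. Lean on these libraries where they do the work, as an engineer would, in place of code of your own. Each camera call takes 0.05 s, during which the arm holds its last target. There are 200 camera calls.

## Task

Take the drill chuck out of the tool rack, put its taper shank into the sleeve that stands in the grey setting block, and push it home until the taper grips: press down on the chuck firmly, with about 25 N, but never load the setting block or the rack with more than 40 N. Then lift the pair out by the chuck alone, fingers off the sleeve, so that only the taper's friction carries the sleeve, stand the pair upright on the floor of the rack's empty wide pocket, and let go. Leave the other things on the bench where they are.

Things in the scene. Friction and masses are not known exactly. Their poses are not given: they have to be found in the camera images.
- chuck: dark steel drill chuck, loose, 0.3 kg, round about z. Origin: centre of its collar's underside, z up to the jaws. Above: collar 35 mm dia. to 10 mm, body 38 mm dia. from 10 to 62 mm (grip 30 to 48 mm up), bevelled nose to 84 mm. Below: taper shank 58 mm long, 26 mm dia. at the collar, 19 mm near the tip. Starts shank down in the rack's narrow hole, collar on the rack's top
- sleeve: aluminium sleeve, loose, 0.3 kg, 46 mm dia., 72 mm high, tapered socket in its top. Origin: centre of underside, z up. Starts in the setting block's pocket. These tapers differ: the shank goes in freely until the collar is somewhere from 8 to 24 mm above the sleeve's face (felt, not seen), then wedges over some 4 mm, ever tighter; the collar stays off the face. Pushed with 8 N or less it drops the sleeve; with 20 N or more it carries it
- sleeve_face (a point): centre of the sleeve's top face, the mouth of the socket (27 mm dia., 64 mm deep), 72 mm above the sleeve's origin
- setblock: grey setting block fixed to the bench, 100 x 100 x 30 mm, with a round pocket of 49 mm diameter, 22 mm deep, in the middle of its top. Origin: centre of its underside, z up
- rack: black tool rack fixed to the bench, 74 mm (its x) by 192 mm (its y, from -83 to +109 mm) by 66 mm high. Origin: on its underside, midway between its two openings, z up. In its top, at y = -48 mm the narrow hole (30 mm dia., 62 mm deep) where the chuck stands, at y = +48 mm the empty wide pocket (50 mm dia., 22 mm deep)
- rack_pocket (a point): centre of the floor of the rack's wide pocket, 44 mm above the bench; the sleeve's origin must come to rest here
- oilcan: bystander: green oil bottle, 52 mm diameter, 130 mm high, standing; origin at its underside
- spanner: bystander: spanner about 170 mm long lying on the bench
- vblock: bystander: small steel V-block, 50 x 40 x 34 mm; origin at its underside
There are look-alikes about, which are no part of the job. What is shaped like the chuck but brown is not meant.

How it is judged:
By the outcome, as a careful person would: the job done as asked, in the order asked, and still so for the second after the job is handed in, with the robot touching nothing.
It also fails if it takes over 58 s, if anything falls off the work surface, if the arm or the gripper's body presses on something with over 40 N, if the wrist force passes 120 N, or if a joint passes its speed limit or range.

## Working session

There is one attempt and no reset: what is moved stays moved. The work goes in short steps, Python scripts to look and compute and a tool call to move; the robot and the scene stay as the last step left them, time stands still between calls to the robot, and variables do not carry over. Pictures are saved under pics/ and viewed, at most 10 in all, crops included, and the job is handed in when it is done.

Besides the shell and the picture viewer there is one more tool, called after "Request:" as name([rows], argument=value, ...), one row to a line, values as JSON. step_arm: Moves the arm, as the interface text tells. Its arguments: {"type":"object","properties":{"rows":{"type":"array"}},"required":["rows"]}

```bash
mkdir -p pics; ls
python3 - <<'E'
from plant import ctrl
import cv2, numpy as np
s=ctrl.read_state(); print({k:np.round(v,3) for k,v in s.items()})
ims=[]
for n in ["scene","side","wrist"]:
    c=ctrl.read_camera(n); np.savez(f"/tmp/{n}0.npz",**c)
    print(n,np.round(c["intrinsics"],1).tolist(),np.round(c["T"],3).tolist(), c.keys())
    cv2.imwrite(f"pics/{n}0.png",c["frame"][:,:,::-1])
E
```

```text
pics
{'clock': np.float64(0.0), 'joint_positions': array([-0.106,  0.492,  1.559, -0.   ,  1.092, -0.106]), 'joint_velocities': array([ 0.   ,  0.001, -0.004, -0.001,  0.001,  0.   ]), 'tau': array([-1.0000e-03, -6.1264e+01, -2.5818e+01,  6.9000e-02,  4.8000e-02,
       -0.0000e+00]), 'position': array([0.625, 0.   , 0.214]), 'tool_rot': array([-0.   ,  0.707,  0.707, -0.   ]), 'ft_force': array([-0.562,  0.341,  0.128]), 'moment': array([-0.017,  0.015, -0.038]), 'grip_force': np.float64(0.0), 'opening': np.float64(0.095)}
scene [[391.5, 0.0, 262.7], [0.0, 391.5, 194.9], [0.0, 0.0, 1.0]] [[-0.743, -0.478, 0.469, 0.989], [0.669, -0.513, 0.538, 0.448], [-0.017, 0.713, 0.701, 0.68], [0.0, 0.0, 0.0, 1.0]] dict_keys(['frame', 'intrinsics', 'T'])
side [[355.5, 0.0, 259.6], [0.0, 355.5, 194.0], [0.0, 0.0, 1.0]] [[0.689, 0.391, -0.61, 0.029], [-0.725, 0.374, -0.579, -0.508], [0.002, 0.841, 0.541, 0.572], [0.0, 0.0, 0.0, 1.0]] dict_keys(['frame', 'intrinsics', 'T'])
wrist [[335.2, 0.0, 253.5], [0.0, 335.2, 189.7], [0.0, 0.0, 1.0]] [[1.0, -0.0, 0.001, 0.624], [-0.0, 0.964, 0.266, 0.075], [-0.001, -0.266, 0.964, 0.384], [0.0, 0.0, 0.0, 1.0]] dict_keys(['frame', 'intrinsics', 'T'])
```

View pics/scene0.png

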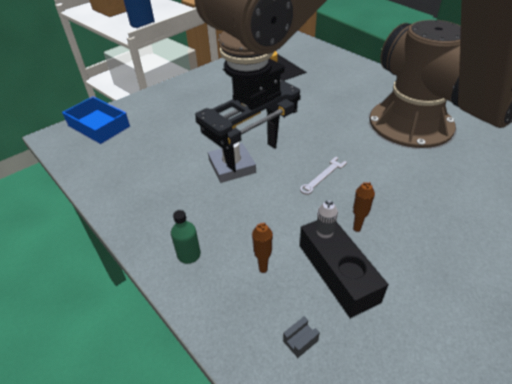

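View pics/side0.png

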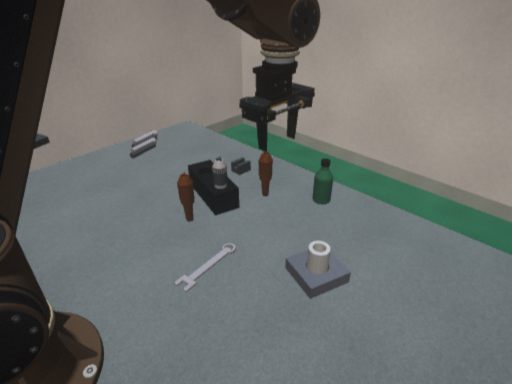

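View pics/wrist0.png

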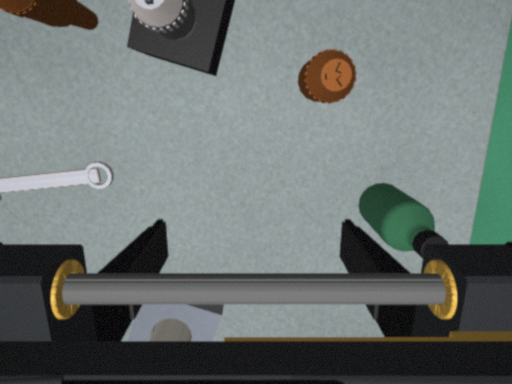

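```bash
cat > h.py <<'E'
import numpy as np, cv2
def ray(c,u,v):
    K=c["intrinsics"];T=c["T"]
    d=np.array([(u-K[0,2])/K[0,0],-(v-K[1,2])/K[1,1],-1.]); return T[:3,3],T[:3,:3]@d
def onz(c,u,v,z):
    o,d=ray(c,u,v); return (o+d*(z-o[2])/d[2])
def proj(c,p):
    q=c["T"][:3,:3].T@(np.asarray(p)-c["T"][:3,3]); K=c["intrinsics"]
    return K[0,0]*q[0]/-q[2]+K[0,2], -K[1,1]*q[1]/-q[2]+K[1,2]
def tri(c1,p1,c2,p2):
    o1,d1=ray(c1,*p1);o2,d2=ray(c2,*p2);d1/=np.linalg.norm(d1);d2/=np.linalg.norm(d2)
    t=np.linalg.lstsq(np.c_[d1,-d2],o2-o1,rcond=None)[0];a=o1+t[0]*d1;b=o2+t[1]*d2
    return (a+b)/2,np.linalg.norm(a-b)
E
python3 - <<'E'
from h import *
S,D,W=[np.load(f"/tmp/{n}0.npz") for n in("scene","side","wrist")]
print("sleeve",onz(D,319,247,.08))
print("chuck nose",onz(S,328,204,.15),onz(D,219,162,.15),tri(S,(328,204),D,(219,162)),"wrist",onz(W,150,0,.15))
print("pocket",onz(S,352,267,.066))
for p in [(302,227),(348,300),(383,285)]: print("corner",onz(S,*p,.066))
print("oil",onz(S,187,255,.0),onz(D,322,198,0),"vb",onz(S,301,340,.02),"brown",onz(S,263,228,.1),onz(S,263,268,0),onz(W,338,74,.14),onz(S,358,228,0),onz(D,188,218,0))
# zoomed crops
f=np.hstack([cv2.resize(S["frame"][190:320,210:400],None,fx=4,fy=4,interpolation=cv2.INTER_CUBIC)])
cv2.imwrite("pics/c1.png",f[:600,:800,::-1])
E
```

```text
sleeve [ 0.52141506 -0.21155464  0.08      ]
chuck nose [0.56087698 0.14278567 0.15      ] [0.54234826 0.12160073 0.15      ] (array([0.55372099, 0.13676136, 0.14032817]), np.float64(0.0015580374862073732)) wrist [0.55922022 0.13333895 0.15      ]
pocket [0.58479732 0.23416246 0.066     ]
corner [0.58210107 0.10183641 0.066     ]
corner [0.64467388 0.27339565 0.066     ]
corner [0.57464235 0.29658655 0.066     ]
oil [ 7.76822105e-01 -4.82372905e-02  1.11022302e-16] [ 0.78406134 -0.04352888  0.        ] vb [0.74025786 0.25497897 0.02      ] brown [0.66205222 0.07123395 0.1       ] [0.6790102  0.08762492 0.        ] [0.68228118 0.09004489 0.14      ] [4.47471914e-01 1.53030558e-01 1.11022302e-16] [0.45418624 0.16031716 0.        ]
```

View pics/c1.png

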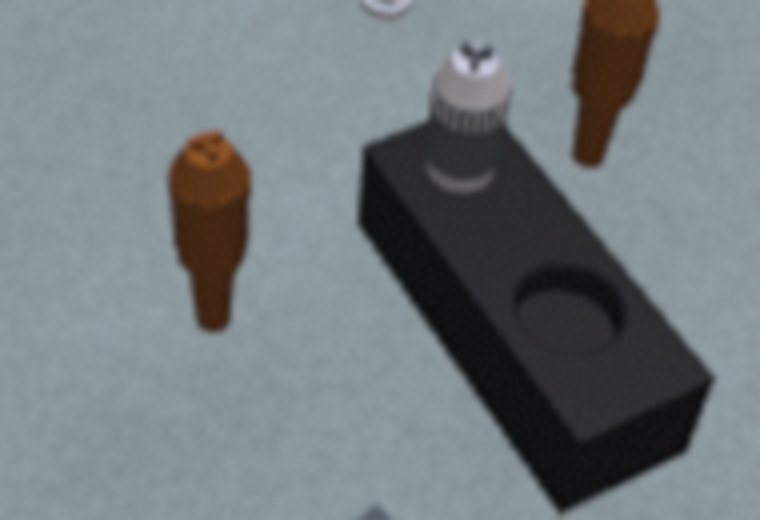

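The scene shows the steel chuck at (328,204) in the rack, with the wide pocket at (352,267). Chuck and pocket come out 95 mm apart, and 96 mm is expected. The side view shows the sleeve at (319,247). Next I move the wrist camera near the chuck.

Request:
step_arm([
  [95, [20, -22, -5], 0],
  [95, [20, -22, -5], 0],
  [95, [20, -21, -5], 0],
  [95, [0, 0, 0], 0],
  [95, [0, 0, 0], 0],
])

```text
clock: 0.65
position: [0.5602, 0.0602, 0.2299]
tool_rot: [0.0, 0.707, 0.707, 0.0]
ft_force: [0.5, 0.0, -0.8]
opening: 0.0949
grip_force: 0.0
```

Run:
```python
from plant import ctrl
import cv2, numpy as np
print(ctrl.read_state()["position"])
for n in ["scene","side","wrist"]:
    c=ctrl.read_camera(n); np.savez(f"/tmp/{n}1.npz",**c)
    if n!="scene":
        f=c["frame"]; 
        if n=="side": f=cv2.resize(f[210:310,270:370],None,fx=4,fy=4,interpolation=cv2.INTER_CUBIC)
        cv2.imwrite(f"pics/{n}1.png",f[:,:,::-1])
a=cv2.imread("pics/side1.png");b=cv2.imread("pics/wrist1.png")[:250]
o=np.zeros((600,800,3),np.uint8);o[:250,:512]=b;
a=cv2.resize(a,(340,340));o[255:595,:340]=a;cv2.imwrite("pics/m1.png",o)
```

```text
[0.56016801 0.06019364 0.22990565]
```

View pics/m1.png

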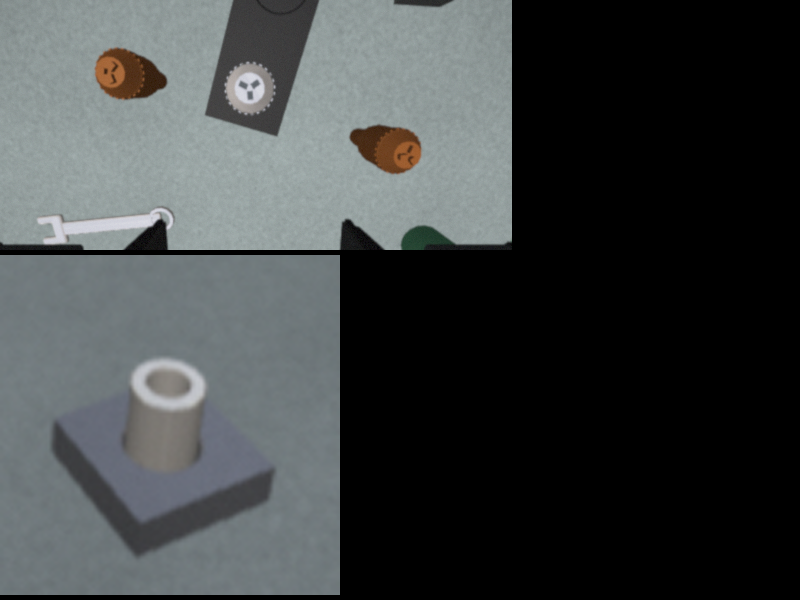

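Run:
```python
from h import *
W=np.load("/tmp/wrist1.npz");D=np.load("/tmp/side1.npz");S=np.load("/tmp/scene0.npz")
f=cv2.cvtColor(W["frame"],cv2.COLOR_RGB2GRAY).astype(int); 
m=((f>195)).astype(np.uint8); m=cv2.morphologyEx(m[60:115,220:280],cv2.MORPH_CLOSE,np.ones((9,9)))
M=cv2.moments(m,True);u,v=220+M["m10"]/M["m00"],60+M["m01"]/M["m00"];print(u,v,M["m00"])
print("chuck wrist",onz(W,u,v,.15),"outer",onz(W,250,88.5,.128))
print(tri(W,(u,v),S,(328.75,203.75)))
print("sleeve",onz(D,319.4,247.9,.08))
for p in[(206,115),(277,136)]: print("corner",onz(W,*p,.066))
```

```text
248.94805194805195 87.7907647907648 693.0
chuck wrist [0.55669774 0.14058375 0.15      ] outer [0.55722471 0.14061883 0.128     ]
(array([0.55647342, 0.14091314, 0.1462249 ]), np.float64(0.0005829255249714164))
sleeve [ 0.51969011 -0.21379578  0.08      ]
corner [0.51377665 0.11743967 0.066     ]
corner [0.58313302 0.09714541 0.066     ]
```

Request:
step_arm([
  [95, [40, -2, 0], 0],
  [95, [40, -1, 0], 0],
  [95, [0, 0, 40], 0],
  [95, [0, 0, 40], 0],
  [95, [0, 0, 34], 0],
  [95, [0, 0, 20], 0],
  [95, [0, 0, 10], 0],
  [95, [0, 0, 0], 0],
  [95, [0, 0, 0], 0],
])

```text
clock: 1.7
position: [0.5577, 0.1398, 0.0863]
tool_rot: [0.0, 0.707, 0.707, 0.0]
ft_force: [0.1, -0.1, 1.0]
opening: 0.0948
grip_force: 0.0
```

Request:
step_arm([
  [50, [0, 0, 0], 0],
  [42, [0, 0, 0], 0],
  [36, [0, 0, 0], 0],
  [30, [0, 0, 0], 0],
  [20, [0, 0, 0], 0],
  [20, [0, 0, 0], 0],
  [20, [0, 0, 0], 0],
])

```text
clock: 2.4
position: [0.557, 0.14, 0.0856]
tool_rot: [0.0, 0.707, 0.707, 0.0]
ft_force: [0.9, -0.6, 0.2]
opening: 0.0443
grip_force: 0.0
```

Request:
step_arm([
  [20, [0, 0, 0], 0],
  [20, [0, 0, 0], 0],
  [20, [0, 0, 0], 0],
  [20, [0, 0, 0], 0],
])

```text
clock: 2.8
position: [0.5571, 0.14, 0.0857]
tool_rot: [0.0, 0.707, 0.707, 0.0]
ft_force: [0.8, 0.1, 0.3]
opening: 0.0376
grip_force: 30.0
```

Request:
step_arm([
  [20, [0, 0, -10], 0],
  [20, [0, 0, -20], 0],
  [20, [0, 0, -30], 0],
  [20, [0, 0, -30], 0],
  [20, [0, 0, -20], 0],
  [20, [0, 0, 0], 0],
  [20, [0, 0, 0], 0],
])

```text
clock: 3.5
position: [0.5566, 0.14, 0.1954]
tool_rot: [-0.0, 0.707, 0.707, -0.0]
ft_force: [-0.5, 0.2, -3.3]
opening: 0.0378
grip_force: 30.0
```

Request:
step_arm([
  [20, [-40, -4, 0], 0],
  [20, [-40, -4, 0], 0],
  [20, [-40, -4, 0], 0],
  [20, [-40, -4, 0], 0],
  [20, [-40, -4, 0], 0],
  [20, [-40, -4, 0], 0],
  [20, [-40, -4, 0], 0],
  [20, [-40, -4, 0], 0],
  [20, [-40, -4, 0], 0],
  [20, [-40, -1, 0], 0],
  [20, [-40, 0, 0], 0],
  [20, [0, 0, 0], 0],
  [20, [0, 0, 0], 0],
  [20, [0, 0, 0], 0],
])

```text
clock: 4.9
position: [0.5197, -0.299, 0.1946]
tool_rot: [-0.001, 0.707, 0.707, -0.0]
ft_force: [0.3, 0.2, -1.6]
opening: 0.0378
grip_force: 30.0
```

Run:
```python
from plant import ctrl
import cv2, numpy as np
print(ctrl.read_state()["position"])
o=np.zeros((590,640,3),np.uint8)
for n in ["scene","side","wrist"]:
    c=ctrl.read_camera(n); np.savez(f"/tmp/{n}2.npz",**c); f=c["frame"]
    if n=="wrist": o[:300,:512]=f[:300]
    if n=="side": o[300:580,:320]=cv2.resize(f[220:290,270:350],None,fx=4,fy=4)
    if n=="scene": o[300:580,320:640]=cv2.resize(f[110:180,190:270],None,fx=4,fy=4)
cv2.imwrite("pics/m2.png",o[:,:,::-1])
```

```text
[ 0.51966253 -0.29895268  0.19459509]
```

View pics/m2.png

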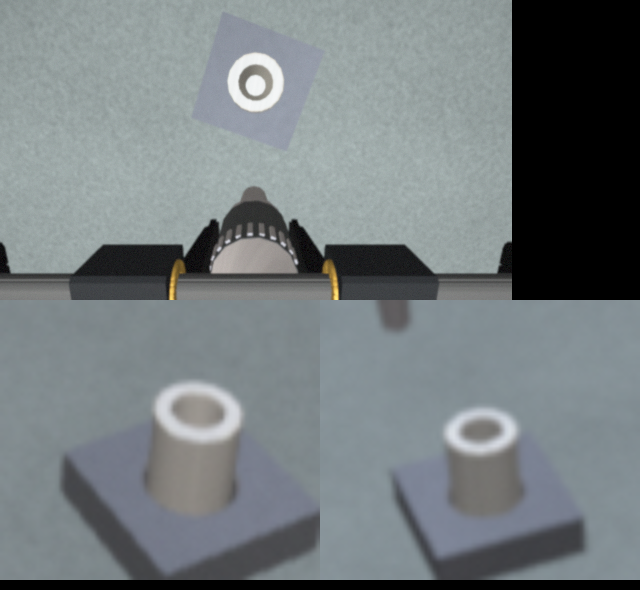

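The wrist view shows the sleeve ring at (256,82) and the shank tip at about (254,190). I'll fit the ring in all three views.

Run:
```python
from h import *
W,D,S=[np.load(f"/tmp/{n}2.npz") for n in("wrist","side","scene")]
P={}
for n,c,(x0,x1,y0,y1) in(("w",W,(215,300,45,120)),("d",D,(300,340,238,265)),("s",S,(290-90,240+10,130,160))):
    g=cv2.cvtColor(c["frame"],cv2.COLOR_RGB2GRAY)[y0:y1,x0:x1]
    t={"w":200,"d":185,"s":185}[n]
    m=(g>t).astype(np.uint8)
    k=max(cv2.findContours(m,cv2.RETR_EXTERNAL,cv2.CHAIN_APPROX_NONE)[0],key=cv2.contourArea)
    e=cv2.fitEllipse(cv2.convexHull(k)); p=(e[0][0]+x0,e[0][1]+y0); P[n]=p
    print(n,np.round(p,1),np.round(e[1],1),np.round(onz(c,*p,.08),4))
print(tri(W,P["w"],D,P["d"]),tri(D,P["d"],S,P["s"]))
g=cv2.cvtColor(W["frame"],cv2.COLOR_RGB2HSV)
print("tip pred",proj(W,[.5197,-.299,.118]), "edges row 195",W["frame"][195,236:274].sum(1)//3)
```

```text
w [255.2  81.8] [55.8 58.5] [ 0.5206 -0.2121  0.08  ]
d [319.1 247.6] [14.1 21.1] [ 0.5201 -0.2129  0.08  ]
s [229.6 142.2] [10.5 17.2] [ 0.5212 -0.2122  0.08  ]
(array([ 0.52069148, -0.21224588,  0.07929388]), np.float64(0.0004277578613927754)) (array([ 0.52073928, -0.21262593,  0.07947619]), np.float64(0.00028926691668896767))
tip pred (np.float64(253.99620502431793), np.float64(198.01720964735637)) edges row 195 [169 171 170 169 164 156 129 105 103  99 100 100 100  98  98  98  99  95
  96  98  98  97  99 101  99  97  99  98 101 122 157 167 170 165 163 165
 163 163]
```

Request:
step_arm([
  [20, [30, 1, 0], 0],
  [20, [30, 0, 0], 0],
  [20, [27, 0, 0], 0],
  [20, [0, 0, 20], 0],
  [20, [0, 0, 12], 0],
  [20, [0, 0, 0], 0],
  [20, [0, 0, 0], 0],
  [20, [0, 0, 0], 0],
])

```text
clock: 5.85
position: [0.5212, -0.2135, 0.1642]
tool_rot: [0.0, 0.707, 0.707, 0.0]
ft_force: [0.7, -0.1, -2.8]
opening: 0.0377
grip_force: 30.0
```

Request:
step_arm([
  [20, [0, 0, 6], 0],
  [20, [0, 0, 6], 0],
  [20, [0, 0, 6], 0],
  [20, [0, 0, 6], 0],
  [20, [0, 0, 0], 0],
  [20, [0, 0, 0], 0],
])

```text
clock: 6.45
position: [0.521, -0.213, 0.1395]
tool_rot: [-0.0, 0.707, 0.707, -0.0]
ft_force: [-0.8, -0.3, -2.1]
opening: 0.0374
grip_force: 30.0
```

Request:
step_arm([
  [20, [0.7, 0, 4], 0],
  [20, [0, 0, 4], 0],
  [20, [0, 0, 3], 0],
  [20, [0, 0, 1], 0],
  [20, [0, 0, 1], 0],
  [20, [0, 0, 0], 0],
])

```text
clock: 7.05
position: [0.5211, -0.2123, 0.1266]
tool_rot: [0.0, 0.707, 0.707, 0.0]
ft_force: [0.6, -1.1, -2.7]
opening: 0.0379
grip_force: 30.0
```

Request:
step_arm([
  [20, [0, 0, 1], 0],
  [20, [0, 0, 1], 0],
  [20, [0, 0, 0], 0],
])

```text
clock: 7.35
position: [0.521, -0.2123, 0.1246]
tool_rot: [0.0, 0.707, 0.707, 0.0]
ft_force: [0.0, -1.0, -3.5]
opening: 0.0374
grip_force: 30.0
```

Request:
step_arm([
  [20, [0, 0, 1], 0],
  [20, [0, 0, 1], 0],
  [20, [0, 0, 0], 0],
])

```text
clock: 7.65
position: [0.521, -0.2123, 0.1225]
tool_rot: [-0.0, 0.707, 0.707, 0.0]
ft_force: [0.3, -1.0, -3.8]
opening: 0.0379
grip_force: 30.0
```

Request:
step_arm([
  [20, [0, 0, 1], 0],
  [20, [0, 0, 1], 0],
  [20, [0, 0, 0], 0],
])

```text
clock: 7.95
position: [0.521, -0.2123, 0.1205]
tool_rot: [-0.0, 0.707, 0.707, 0.0]
ft_force: [-0.5, -1.4, -3.1]
opening: 0.0378
grip_force: 30.0
```

Request:
step_arm([
  [20, [0, 0, 1], 0],
  [20, [0, 0, 1], 0],
  [20, [0, 0, 0], 0],
])

```text
clock: 8.25
position: [0.5211, -0.2123, 0.1186]
tool_rot: [0.0, 0.707, 0.707, 0.0]
ft_force: [0.8, -0.6, -2.5]
opening: 0.0379
grip_force: 30.0
```

Request:
step_arm([
  [20, [0, 0, 1], 0],
  [20, [0, 0, 0], 0],
])

```text
clock: 8.45
position: [0.5211, -0.2124, 0.1177]
tool_rot: [0.0, 0.707, 0.707, 0.0]
ft_force: [1.3, -1.0, -1.1]
opening: 0.0379
grip_force: 30.0
```

Request:
step_arm([
  [20, [0, 0, 1], 0],
  [20, [0, 0, 0], 0],
])

```text
clock: 8.65
position: [0.5212, -0.2124, 0.1168]
tool_rot: [0.0, 0.707, 0.707, 0.0]
ft_force: [0.1, -2.0, 1.3]
opening: 0.0376
grip_force: 30.0
```

Request:
step_arm([
  [20, [0, 0, 1], 0],
  [20, [0, 0, 0], 0],
])

```text
clock: 8.85
position: [0.5212, -0.2125, 0.116]
tool_rot: [0.0, 0.707, 0.707, 0.0]
ft_force: [-0.6, -1.3, 4.5]
opening: 0.0379
grip_force: 30.0
```

Request:
step_arm([
  [20, [0, 0, 1], 0],
  [20, [0, 0, 0], 0],
])

```text
clock: 9.05
position: [0.5212, -0.2125, 0.1153]
tool_rot: [0.001, 0.707, 0.707, 0.0]
ft_force: [-0.5, -3.0, 7.2]
opening: 0.0376
grip_force: 30.0
```

Request:
step_arm([
  [20, [0, 0, 0.6], 0],
  [20, [0, 0, 0], 0],
])

```text
clock: 9.25
position: [0.5213, -0.2125, 0.115]
tool_rot: [0.001, 0.707, 0.707, 0.0]
ft_force: [-0.9, -1.7, 10.8]
opening: 0.0375
grip_force: 30.0
```

Request:
step_arm([
  [20, [0, 0, 0.5], 0],
  [20, [0, 0, 0], 0],
])

```text
clock: 9.45
position: [0.5213, -0.2125, 0.1147]
tool_rot: [0.001, 0.707, 0.707, 0.0]
ft_force: [-2.1, -1.5, 13.4]
opening: 0.0373
grip_force: 30.0
```

Request:
step_arm([
  [20, [0, 0, 0.6], 0],
  [20, [0, 0, 0], 0],
])

```text
clock: 9.65
position: [0.5213, -0.2126, 0.1143]
tool_rot: [0.001, 0.707, 0.707, 0.0]
ft_force: [-2.6, -2.3, 15.4]
opening: 0.0373
grip_force: 30.0
```

Request:
step_arm([
  [20, [0, 0, 0.6], 0],
  [20, [0, 0, 0], 0],
])

```text
clock: 9.85
position: [0.5213, -0.2126, 0.114]
tool_rot: [0.001, 0.707, 0.707, 0.0]
ft_force: [-3.8, -1.7, 19.1]
opening: 0.0379
grip_force: 30.0
```

Request:
step_arm([
  [20, [0, 0, 0.4], 0],
  [20, [0, 0, 0], 0],
])

```text
clock: 10.05
position: [0.5214, -0.2126, 0.1138]
tool_rot: [0.001, 0.707, 0.707, 0.0]
ft_force: [-4.2, -1.1, 20.9]
opening: 0.0377
grip_force: 30.0
```

Request:
step_arm([
  [20, [0, 0, 0.7], 0],
  [20, [0, 0, 0], 0],
  [20, [0, 0, 0], 0],
])

```text
clock: 10.35
position: [0.5214, -0.2126, 0.1133]
tool_rot: [0.001, 0.707, 0.707, 0.0]
ft_force: [-6.0, -0.4, 24.2]
opening: 0.0376
grip_force: 30.0
```

Run:
```python
from plant import ctrl
for i in range(3): s=ctrl.read_state(); print(s["ft_force"],s["position"],s["opening"]); ctrl.read_camera("side")
```

```text
[-6.01617995 -0.35490246 24.17407681] [ 0.52137231 -0.21263028  0.11332006] 0.03758441038330409
[-4.49956478 -0.88888088 24.04521064] [ 0.52138764 -0.21261543  0.11331566] 0.03745112112566252
[-4.64519068 -0.72403821 24.46351156] [ 0.52139182 -0.21262886  0.11330056] 0.037298760842075694
```

Request:
step_arm([
  [20, [0, 0, -2], 0],
  [20, [0, 0, -3], 0],
  [20, [0, 0, -4], 0],
  [20, [0, 0, -5], 0],
  [20, [0, 0, -6], 0],
  [20, [0, 0, -10], 0],
  [20, [0, 0, -10], 0],
  [20, [0, 0, -10], 0],
  [20, [0, 0, -5], 0],
  [20, [0, 0, 0], 0],
  [20, [0, 0, 0], 0],
  [20, [0, 0, 0], 0],
])

```text
clock: 11.7
position: [0.5208, -0.2122, 0.1658]
tool_rot: [-0.0, 0.707, 0.707, -0.0]
ft_force: [-0.1, -0.3, -5.9]
opening: 0.0375
grip_force: 30.0
```

Run:
```python
from plant import ctrl
import cv2, numpy as np
print(ctrl.read_state()["ft_force"])
c=ctrl.read_camera("side"); d=ctrl.read_camera("scene")
o=np.hstack([cv2.resize(x["frame"][a:a+150,b:b+130],None,fx=3,fy=3) for x,a,b in((c,150,255),(d,60,170))])
cv2.imwrite("pics/m3.png",o[:,:,::-1])
```

```text
[-0.06155799 -0.28657971 -5.85395754]
```

View pics/m3.png

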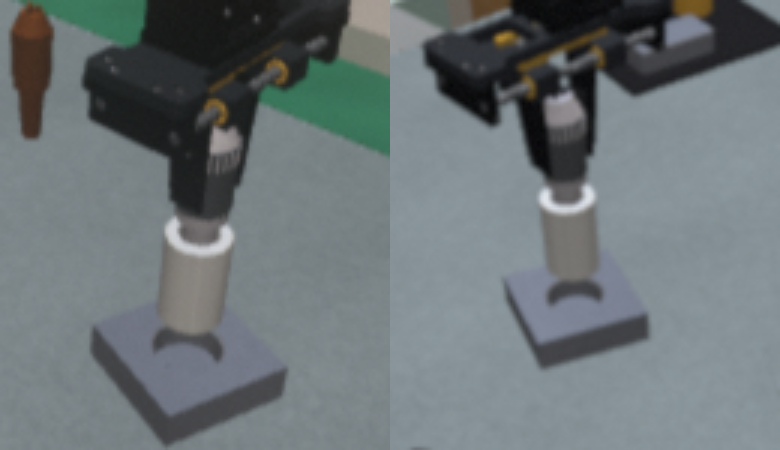

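Request:
step_arm([
  [20, [0, 0, -15], 0],
  [20, [0, 0, -25], 0],
  [20, [0, 0, -20], 0],
  [20, [15, 3, 0], 0],
  [20, [30, 6, 0], 0],
  [20, [35, 6, 0], 0],
  [20, [35, 6, 0], 0],
  [20, [35, 6, 0], 0],
  [20, [35, 6, 0], 0],
  [20, [35, 6, 0], 0],
  [20, [35, 6, 0], 0],
  [20, [35, 6, 0], 0],
  [20, [30, 6, 0], 0],
  [20, [17, 4, 0], 0],
  [20, [10, 2, 0], 0],
  [20, [0, 0, 0], 0],
  [20, [0, 0, 0], 0],
  [20, [0, 0, 0], 0],
])

```text
clock: 13.6
position: [0.5839, 0.1336, 0.2262]
tool_rot: [0.0, 0.708, 0.707, -0.0]
ft_force: [0.8, -0.7, -5.4]
opening: 0.0378
grip_force: 30.0
```

Run:
```python
from plant import ctrl
import cv2, numpy as np
print(ctrl.read_state()["ft_force"])
o=np.zeros((600,700,3),np.uint8)
for n in ["scene","side","wrist"]:
    c=ctrl.read_camera(n); np.savez(f"/tmp/{n}3.npz",**c); f=c["frame"]
    if n=="wrist": o[:250,:512]=f[:250]
    if n=="side": o[250:600,:350]=cv2.resize(f[110:227,160:277],(350,350))
    if n=="scene": o[250:600,350:]=cv2.resize(f[190:307,280:397],(350,350))
cv2.imwrite("pics/m4.png",o[:,:,::-1])
```

```text
[ 0.8357721  -0.67083174 -5.4148544 ]
```

View pics/m4.png

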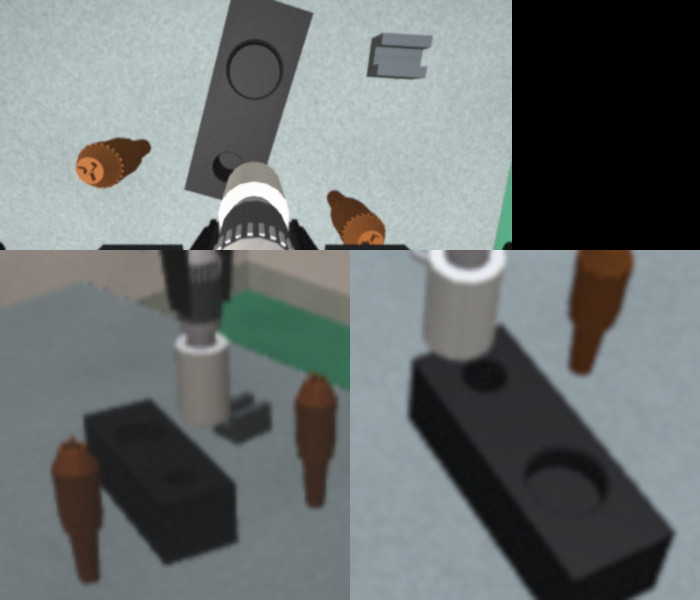

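Run:
```python
from h import *
W,D,S=[np.load(f"/tmp/{n}3.npz") for n in("wrist","side","scene")]
# pocket rim in wrist: dark edge
g=cv2.cvtColor(W["frame"],cv2.COLOR_RGB2GRAY)[30:110,215:295]
e=cv2.GaussianBlur(g,(3,3),0)
pts=[]
for a in np.linspace(0,2*np.pi,120,endpoint=False):
    r=np.arange(22,37,.25); x=39.5+r*np.cos(a); y=39+r*np.sin(a)
    v=cv2.remap(e,x.astype(np.float32)[None],y.astype(np.float32)[None],cv2.INTER_LINEAR)[0].astype(float)
    d=v[4:]-v[:-4]; i=d.argmax()
    if d[i]>6: pts.append((x[i+2],y[i+2]))
pts=np.array(pts,np.float32); el=cv2.fitEllipse(pts); p=(el[0][0]+215,el[0][1]+30)
print(len(pts),"rim",p,el[1],onz(W,*p,.066), "size mm",np.array(el[1])/335*(W["T"][2,3]-.066)*1000)
print("pred from nominal",proj(W,[.585,.234,.066]))
# sleeve silhouettes
T=np.array([.5839,.1336])
for n,c in(("w",W),("d",D),("s",S)):
    f=c["frame"].astype(int); m=((f[...,0]-f[...,2]>4)&(f[...,0]-f[...,2]<40)&(f.sum(2)>240))
    for z in(.125,.14,.16,.18):
        u,v=proj(c,[*T,z]); r=int(round(v)); 
        if not 0<=r<384: continue
        k=int(round(u)); l=k
        while m[r,l-1] or m[r,l-2]: l-=1
        h=k
        while m[r,h+1] or m[r,h+2]: h+=1
        print(n,z,"pred",round(u,1),r,"meas",l,h,(l+h)/2)
cv2.imwrite("/tmp/x.png",m.astype(np.uint8)*255)
print("wrist col 254:",[(v,W["frame"][v,254].tolist()) for v in range(155,172,2)], "pred front edge",proj(W,[.5839,.1336+.023,.121]))
```

```text
120 rim (254.14810180664062, 69.2979621887207) (56.68208312988281, 60.80597686767578) [0.58407674 0.23330653 0.066     ] size mm [55.86722225 59.93183095]
pred from nominal (np.float64(255.14130731438598), np.float64(68.5057238144464))
w 0.125 pred 254.2 190 meas 254 254 254.0
w 0.14 pred 254.2 195 meas 254 254 254.0
w 0.16 pred 254.2 202 meas 254 254 254.0
w 0.18 pred 254.3 211 meas 254 254 254.0
d 0.125 pred 228.4 164 meas 220 235 227.5
d 0.14 pred 228.1 159 meas 220 235 227.5
d 0.16 pred 227.8 152 meas 220 235 227.5
d 0.18 pred 227.4 145 meas 219 235 227.0
s 0.125 pred 315.0 216 meas 306 324 315.0
s 0.14 pred 315.6 211 meas 306 327 316.5
s 0.16 pred 316.5 204 meas 308 328 318.0
s 0.18 pred 317.4 196 meas 317 317 317.0
wrist col 254: [(155, [76, 76, 77]), (157, [77, 76, 76]), (159, [76, 76, 75]), (161, [102, 101, 95]), (163, [141, 140, 129]), (165, [143, 141, 133]), (167, [144, 139, 131]), (169, [145, 142, 132]), (171, [145, 141, 133])] pred front edge (np.float64(254.1282051949385), np.float64(161.65969069038871))
```

Request:
step_arm([
  [20, [20, 0, 0], 0],
  [20, [30, 0, 0], 0],
  [20, [30, 0, 0], 0],
  [20, [20, 0, 0], 0],
  [20, [0, 0, 15], 0],
  [20, [0, 0, 20], 0],
  [20, [0, 0, 11], 0],
  [20, [0, 0, 0], 0],
  [20, [0, 0, 0], 0],
  [20, [0, 0, 0], 0],
  [20, [0, 0, 0], 0],
])

```text
clock: 14.85
position: [0.5844, 0.2347, 0.1811]
tool_rot: [0.0, 0.707, 0.707, 0.001]
ft_force: [-0.4, 0.3, -5.4]
opening: 0.0377
grip_force: 30.0
```

Run:
```python
from plant import ctrl
import cv2, numpy as np
print(ctrl.read_state()["position"])
c=ctrl.read_camera("side"); d=ctrl.read_camera("scene")
o=np.hstack([cv2.resize(x["frame"][a:a+100,b:b+100],None,fx=4,fy=4,interpolation=cv2.INTER_CUBIC) for x,a,b in((c,120,165),(d,210,300))])
cv2.imwrite("pics/m5.png",o[:,:,::-1])
```

```text
[0.58438511 0.23466498 0.18113646]
```

View pics/m5.png

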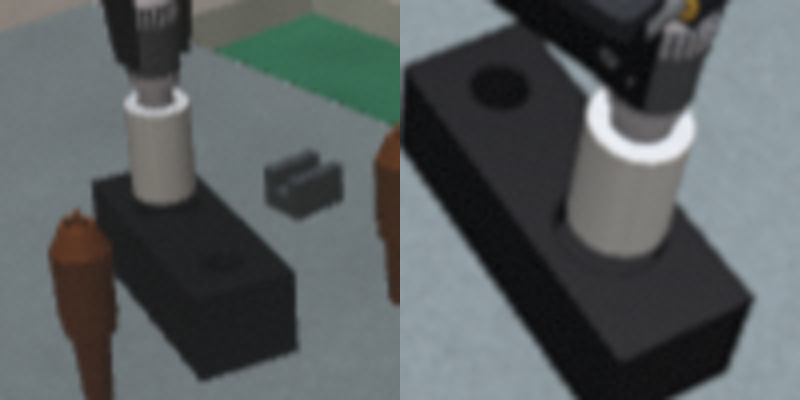

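The sleeve hangs centred over the pocket, at (160,200) in the left crop and (612,245) in the right. I'll descend slowly.

Request:
step_arm([
  [20, [-1, 0, 3], 0],
  [20, [0, 0, 3], 0],
  [20, [0, 0, 2], 0],
  [20, [0, 0, 2], 0],
  [20, [0, 0, 0], 0],
  [20, [0, 0, 0], 0],
])

```text
clock: 15.55
position: [0.584, 0.2337, 0.1702]
tool_rot: [0.0, 0.707, 0.707, -0.0]
ft_force: [-0.4, 0.7, -6.3]
opening: 0.0374
grip_force: 30.0
```

Request:
step_arm([
  [20, [0, 0, 2], 0],
  [20, [0, 0, 2], 0],
  [20, [0, 0, 0], 0],
])

```text
clock: 15.85
position: [0.5839, 0.2337, 0.1659]
tool_rot: [-0.0, 0.707, 0.707, -0.0]
ft_force: [-0.1, -0.1, -5.4]
opening: 0.0377
grip_force: 30.0
```

Request:
step_arm([
  [20, [0, 0, 2], 0],
  [20, [0, 0, 2], 0],
  [20, [0, 0, 0], 0],
])

```text
clock: 16.15
position: [0.5839, 0.2337, 0.1619]
tool_rot: [-0.0, 0.707, 0.707, -0.0]
ft_force: [0.4, 0.5, -5.8]
opening: 0.0379
grip_force: 30.0
```

Request:
step_arm([
  [20, [0, 0, 2], 0],
  [20, [0, 0, 2], 0],
  [20, [0, 0, 0], 0],
])

```text
clock: 16.45
position: [0.5839, 0.2337, 0.1579]
tool_rot: [-0.0, 0.707, 0.707, -0.0]
ft_force: [0.1, -1.1, -5.7]
opening: 0.0371
grip_force: 30.0
```

Already 13 mm into the pocket with no side force. I expect the floor at TCP z of about 0.149.

Request:
step_arm([
  [20, [0, 0, 2], 0],
  [20, [0, 0, 2], 0],
  [20, [0, 0, 2], 0],
  [20, [0, 0, 0], 0],
])

```text
clock: 16.85
position: [0.5839, 0.2337, 0.1519]
tool_rot: [-0.0, 0.707, 0.707, -0.0]
ft_force: [0.1, 0.4, -4.8]
opening: 0.0377
grip_force: 30.0
```

Request:
step_arm([
  [20, [0, 0, 1], 0],
  [20, [0, 0, 1], 0],
  [20, [0, 0, 0], 0],
])

```text
clock: 17.15
position: [0.584, 0.2337, 0.1501]
tool_rot: [-0.0, 0.707, 0.707, -0.0]
ft_force: [-0.4, 0.6, -5.7]
opening: 0.0372
grip_force: 30.0
```

Request:
step_arm([
  [20, [0, 0, 0.7], 0],
  [20, [0, 0, 0], 0],
])

```text
clock: 17.35
position: [0.584, 0.2337, 0.1495]
tool_rot: [0.0, 0.707, 0.707, 0.0]
ft_force: [0.4, -0.6, -5.6]
opening: 0.0377
grip_force: 30.0
```

Request:
step_arm([
  [20, [0, 0, 0.7], 0],
  [20, [0, 0, 0], 0],
])

```text
clock: 17.55
position: [0.5841, 0.2338, 0.1495]
tool_rot: [0.0, 0.707, 0.707, 0.0]
ft_force: [-2.2, -0.0, 2.4]
opening: 0.0376
grip_force: 30.0
```

Request:
step_arm([
  [20, [0, 0, 0.7], 0],
  [20, [0, 0, 0], 0],
])

```text
clock: 17.75
position: [0.5842, 0.2339, 0.1494]
tool_rot: [0.0, 0.707, 0.707, 0.001]
ft_force: [-4.2, -1.2, 8.7]
opening: 0.0375
grip_force: 30.0
```

The floor came at 0.1494, as predicted. I'll relax the load and release.

Request:
step_arm([
  [20, [0, 0, -1], 0],
  [20, [0, 0, 0], 0],
  [40, [0, 0, 0], 0],
  [44, [0, 0, 0], 0],
  [55, [0, 0, 0], 0],
  [95, [0, 0, 0], 0],
  [95, [0, 0, 0], 0],
  [95, [0, 0, 0], 0],
  [95, [0, 0, 0], 0],
  [95, [0, 0, 0], 0],
  [95, [0, 0, 0], 0],
  [95, [0, 0, 0], 0],
  [95, [0, 0, 0], 0],
])

```text
clock: 19.05
position: [0.584, 0.2337, 0.1492]
tool_rot: [0.0, 0.707, 0.707, 0.0]
ft_force: [-0.9, -0.4, 0.9]
opening: 0.0949
grip_force: 0.0
```

Request:
step_arm([
  [95, [0, 0, -10], 0],
  [95, [0, 0, -20], 0],
  [95, [0, 0, -30], 0],
  [95, [0, 0, -30], 0],
  [95, [-40, 0, -10], 0],
  [95, [-40, 0, 0], 0],
  [95, [-30, 0, 0], 0],
  [95, [0, 0, 0], 0],
  [95, [0, 0, 0], 0],
])

```text
clock: 19.95
position: [0.5842, 0.1235, 0.2499]
tool_rot: [0.0, 0.708, 0.707, 0.0]
ft_force: [0.5, 0.7, -0.3]
opening: 0.0952
grip_force: 0.0
```

Run:
```python
from plant import ctrl
import cv2, numpy as np
c=ctrl.read_camera("side"); d=ctrl.read_camera("scene");w=ctrl.read_camera("wrist")
for n,x in(("side",c),("scene",d),("wrist",w)): np.savez(f"/tmp/{n}4.npz",**x)
o=np.zeros((600,760,3),np.uint8);o[:300,:400]=cv2.resize(c["frame"],(400,300));o[300:600,:400]=cv2.resize(d["frame"],(400,300))
o[:300,400:700]=cv2.resize(d["frame"][180:280,290:390],(300,300)); o[300:570,400:760]=cv2.resize(w["frame"],(360,270))
cv2.imwrite("pics/m6.png",o[:,:,::-1])
```

```text
(no output)
```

View pics/m6.png

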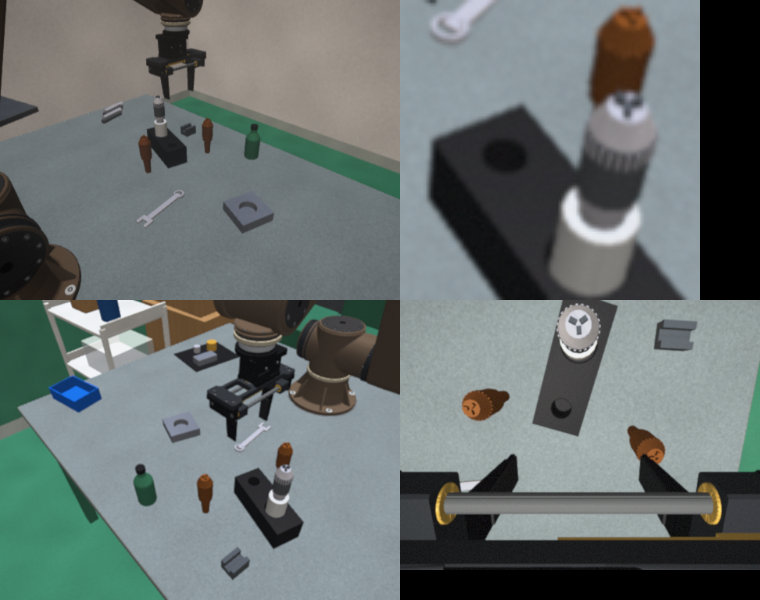

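The pair stands upright in the wide pocket, at (620,220) in the crop. The gripper is clear and the bystanders haven't moved.

```bash
python3 -c "
from plant import ctrl
print(ctrl.sign_off())"
```

```text
the job is handed in; nothing more can be done
None
```

I handed the job in at about 20 s: the chuck is seated in the sleeve (pressed with about 25 N), and the pair was lifted by the chuck alone and left standing upright in the rack's wide pocket, with the bystanders where they were.

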